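# Swing the profile into line on its post and blow it off

## Task

Swing the aluminium bar round the steel post until it lies centred and parallel between the two yellow lines on the white plate, keeping its forked end round the post and the bar flat on the plate all the way (do not lift it). When it lies in line, press the red nozzle cap of the blue air-duster can right down and let it spring back up. Leave the timer, the beaker and the small round dish where they are.

Things in the scene. Friction and masses are not known exactly. Their poses are not given: they have to be found in the camera images.
- post_foot (a point): centre of the foot of the steel post (14 mm diameter, rising 50 mm above the plate), at the level of the top of the fixed white plate (8 mm thick, 230 x 200 mm). The axes turn with the plate: +x runs from the post along the middle of the lane between the two yellow lines (lines 7 mm wide, 47 mm apart centre to centre, 30 to 187 mm from the post), z up; the plate reaches from -40 to 190 mm in x and -40 to 160 mm in y. The bar starts swung out to the +y side
- bar_centre (a point): centre, half-way up, of the loose slotted aluminium bar (36 mm wide, 30 mm high, about 0.35 kg, lying on the plate). Its +x axis points along the bar from the blue forked end to the black free end, which lies 95 mm from this point; z up. The bar is in line when this x axis is parallel to that of post_foot
- bar_fork (a point): middle of the blue fork on the bar's underside, 95 mm from bar_centre along the bar's -x; this point lies on the post's axis at the start. The slot is 18 mm wide between two prongs 9 mm thick that reach 12 mm past this point, and its root lies 9 mm from it towards the free end, so the bar turns freely about the post with 2 mm of play. Axes as bar_centre
- cap_top (a point): centre of the flat top (36 mm diameter, about 168 mm above the bench) of the red nozzle cap on the blue air-duster can (50 mm diameter, fixed to the bench in a holder 76 mm square beyond the post end of the plate). x is the way the nozzle points, towards the lane; z up
- nozzle_cap (a joint): downward travel of the red cap in m: 0 at rest (up), 0.008 right down against its stop; a spring needs about 2 N to start and 8 N at the stop, and lifts it again
- timer: white kitchen-type timer with a red knob, 66 x 66 x 44 mm, bystander beside the can; origin at the centre of its underside
- beaker: clear beaker, 58 x 64 x 70 mm, bystander behind the plate; origin at the centre of its underside
- petri: small shallow round dish, clear to whitish, 64 mm diameter, 16 mm high, bystander at the front right; origin at the centre of its underside
There are look-alikes about, which are no part of the job. Several things look just like the part that bears cap_top: the one meant starts farthest to the robot's left.

How it is judged:
By the outcome, as a careful person would: the job done as asked, in the order asked, and still so for the second after the job is handed in, with the robot touching nothing.
It also fails if it takes over 51 s, if anything falls off the work surface, if the arm or the gripper's body presses on something with over 40 N, if the wrist force passes 120 N, or if a joint passes its speed limit or range.

## Robot

A 6-joint arm with a two-finger parallel gripper is mounted at the origin on a cart in front of the work surface, level with it; the furniture and walls round the work are solid. World frame = base frame: x ahead of the robot, y to its left, z up, the work surface at z = 0. Lengths are in mm, angles in rad, forces in N, time in s.
With the tool pointing down it reaches from about 350 to 1000 mm from the base axis. Payload 7.1 kg.
Tool frame: the origin (TCP) lies between the finger pads; the fingertips stand 14 mm ahead of it and the grasp point (between the pads) lies 5 mm behind it; z points along the fingers, y is the line along which they close (so a half turn about z gives the same grasp; the last joint's range is limited). The gripper opens to 85 mm and grips with 20 to 120 N. Pads are 22 mm wide; open, the fingers measure 114 mm over their backs; the gripper's body (76 mm by 85 mm) begins 54 mm behind the grasp point. The pads swing forward as they close: fully open they stand 13 mm farther back than shut.
Start: joints at [1.124, 0.423, 1.63, -0, 1.089, -0.019], TCP at [259.261, 568.673, 245.319] pointing down, gripper open.
Joint ranges: [-3, 3], [-0.9, 2.11], [0.09, 2.58], [-1.31, 4.45], [0.11, 2.69], [-2.54, 2.54]. Speed limits (rad/s): [2.39, 2.39, 3.01, 3.14, 3.14, 3.14].

## Interface

Orientations are given as a unit quaternion [x, y, z, w].
In Python, from rig import * gives the robot as it stands. The module is installed in compiled form; this text tells all that it offers. Calls block until the motion is done:
- move_pose(position, orientation): joint-space move of the TCP to a pose.
- move_straight(position, rot=None, velocity=150): straight line of the TCP; rot=None keeps the orientation; velocity is the mean speed in mm/s.
- goto_joints(angles): joint-space move.
- grip(opening, squeeze=None): opening from 0.0 (shut) to 1.0 (fully open); squeeze is the grip in N (None keeps the last); returns when the fingers have stopped.
- hold(seconds).
- solve_ik(position, orientation): joint angles nearest the present ones, or None.
- read_state(): the state.
- snapshot(name): name is "scene" or "top"; returns the picture (384x512x3 uint8, red, green, blue); there is no depth.
- camera_params(name): a dict with "fx", "fy", "cx", "cy" (pixels), "world_from_camera" (4x4, takes a point from camera to world coordinates). Camera axes: x right, y down, z forward; pixel columns grow to the right and rows downward; lengths in mm; the calibration is good to about 2 mm. A picture is of the moment at which its call begins. camera_params takes no time and is no camera call.
A pose or a line that the arm cannot do raises IKError and nothing moves.
- sign_off(): hands the job in; it is judged then, once.
Trained networks look in the newest picture that a camera, given by its name, has taken for a name from the list of things; names that differ only in an ending like _2 or _b are one class to them, and where a whole thing is asked for, a point or a joint stands for the part that bears it (a point fixed in the world has none). Each returns a list of dicts, best first, with "confidence" (0 to 1); they miss things now and then, are a little off and sometimes report something else, mostly with a low value. They report only what shows in the picture. A call takes as long as a camera call. They do not tell look-alikes from the thing itself.
- boxes_of(camera, thing): "centre" ([x, y, z] in mm, in world coordinates, good to about 4 mm: the middle of the surface that is visible of it).
- silhouettes(camera, thing): "mask" (384x512 bool, what is visible of it).
- tip_of(camera, thing): "centre" ([x, y, z] in mm, in world coordinates, good to about 4 mm: a listed point, or the origin of a listed thing).
The state is a dict: "t": time; "joints": joint angles; "joint_vel": joint speeds; "joint_torque": joint torques, N m; "tcp_pos": TCP position; "tcp_rot": TCP orientation; "ft_force": force on the tool from outside, world axes, zero at the start; "wrist_torque": the same for the moment, N m; "finger_gap": opening from 0.0 (shut) to 1.0 (fully open); "grip_force": force on a finger pad.
Only numpy, scipy, OpenCV 4.12 (cv2) and the standard library are available. Lean on these libraries where they do the work, as an engineer would, in place of code of your own. Each camera call takes 0.05 s, during which the arm holds its last target. There are 200 camera calls.

## Working session

There is one attempt and no reset: what is moved stays moved. The work goes in short steps, each a Python script; the robot and the scene stay as the last script left them, time stands still between calls to the robot, and variables do not carry over. Pictures are saved under pics/ and viewed, at most 10 in all, crops included, and the job is handed in when it is done.

```bash
mkdir -p pics; cat > h.py <<'E'
from rig import *
import numpy as np, cv2
def save(im,n): cv2.imwrite('pics/'+n,cv2.cvtColor(im,cv2.COLOR_RGB2BGR))
def project(c,p):
    k=camera_params(c); T=np.linalg.inv(k["world_from_camera"]); q=T[:3,:3]@np.array(p)+T[:3,3]
    return np.array([k["fx"]*q[0]/q[2]+k["cx"],k["fy"]*q[1]/q[2]+k["cy"]])
def ray(c,uv):
    k=camera_params(c); T=np.array(k["world_from_camera"]); d=T[:3,:3]@np.array([(uv[0]-k["cx"])/k["fx"],(uv[1]-k["cy"])/k["fy"],1]); return T[:3,3],d/np.linalg.norm(d)
def on_z(c,uv,z):
    o,d=ray(c,uv); return o+d*(z-o[2])/d[2]
def tri(uv1,uv2):
    o1,d1=ray("scene",uv1);o2,d2=ray("top",uv2)
    s=np.linalg.lstsq(np.array([d1,-d2]).T,o2-o1,rcond=None)[0]
    return (o1+s[0]*d1+o2+s[1]*d2)/2,np.linalg.norm(o1+s[0]*d1-o2-s[1]*d2)
E
python3 - <<'E'
from h import *
np.set_printoptions(precision=1,suppress=True)
a=snapshot("scene");b=snapshot("top")
save(np.hstack([cv2.resize(a,(400,300)),cv2.resize(b,(400,300))]),'x.png')
save(cv2.resize(a,(800,600)),'scene.png');save(cv2.resize(b,(800,600)),'top.png')
s=read_state();print(s["tcp_rot"],s["t"])
for c in("scene","top"):
    print(c,np.array(camera_params(c)["world_from_camera"]))
    for th in("post_foot","bar_centre","bar_fork","cap_top","timer","beaker","petri"):
        for d in tip_of(c,th)[:4]: print(c,th,np.array(d["centre"]),round(d["confidence"],2),project(c,d["centre"]))
E
```

```text
[ 0.2  1.  -0.  -0. ] 0.1
scene [[   0.6   -0.5    0.7  -88.6]
 [  -0.8   -0.4    0.5 -630.1]
 [   0.    -0.8   -0.6  698.9]
 [   0.     0.     0.     1. ]]
scene post_foot [ 562.9 -129.7    9.1] 0.8 [236.  218.6]
scene bar_centre [494.5 -63.2  24.7] 0.87 [203.5 217.7]
scene bar_fork [ 564.  -132.9    8.1] 0.79 [237.1 219. ]
scene cap_top [ 570.5 -243.8  168.6] 0.74 [272.8 186.8]
scene cap_top [ 731.3 -337.   165.8] 0.68 [332.5 172.8]
scene timer [ 456.2 -259.2   -0.3] 0.8 [250.5 261.4]
scene beaker [679.6 -98.7   0.5] 0.6 [250.3 198.4]
scene petri [ 446.5 -438.3   -1.6] 0.72 [309.4 297.6]
top [[  -0.    -1.     0.   511.6]
 [  -1.     0.    -0.  -156.2]
 [   0.    -0.    -1.  1392.2]
 [   0.     0.     0.     1. ]]
top post_foot [ 559.4 -129.7    7.1] 0.65 [232.7 196.7]
top bar_fork [ 560.5 -130.5    7.2] 0.65 [232.9 196.3]
top cap_top [ 730.6 -336.2  165.8] 0.6 [306.7 128.6]
top cap_top [ 574.8 -242.4  167.5] 0.49 [273.7 187.6]
top timer [ 456.  -259.2    1. ] 0.75 [276.7 229.8]
top beaker [685.9 -98.8  -2.4] 0.65 [221.4 155.4]
top petri [ 442.1 -441.2   -4. ] 0.56 [336.8 232.5]
top petri [499.  -59.2  23.4] 0.44 [209.3 217.6]
```

View pics/scene.png

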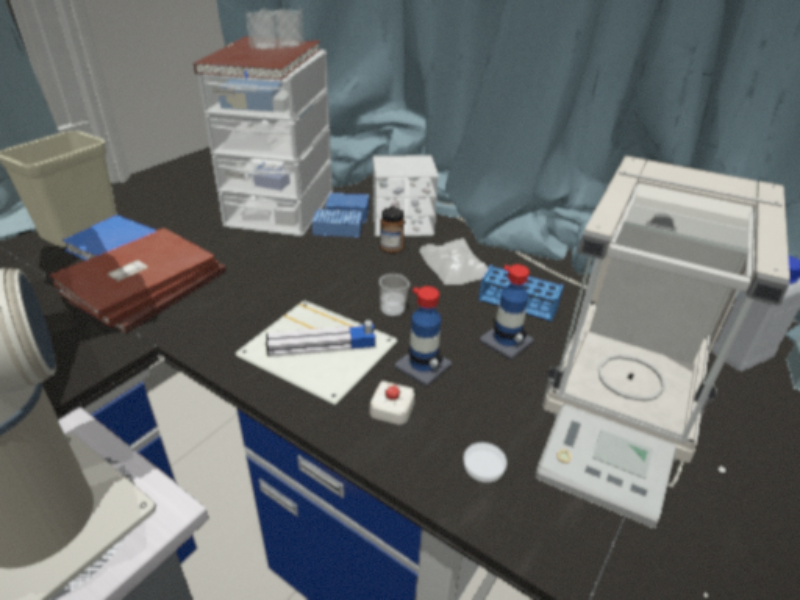

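View pics/top.png

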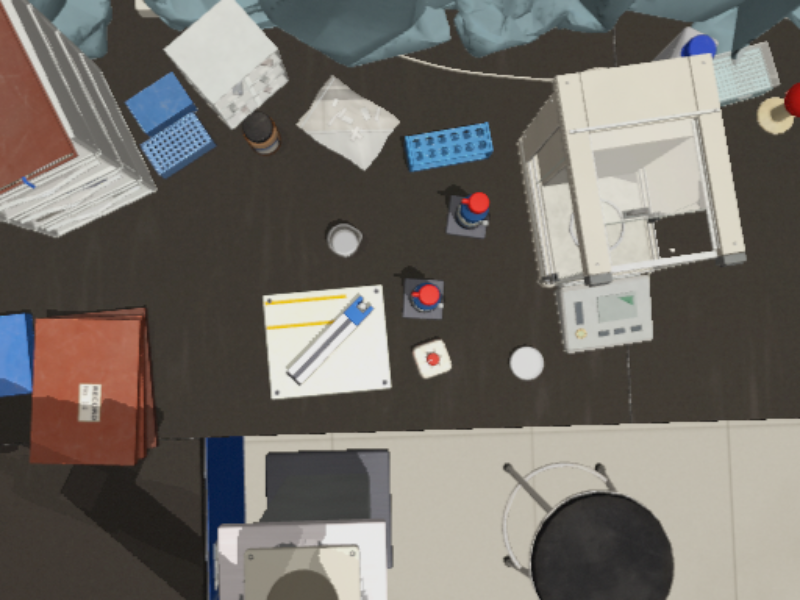

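The scene view shows two identical blue cans with red caps, at (427,297) and (515,272) of 800x600. In the top view they are at (428,294) and (478,203). The first (y≈-243) lies farther to the robot's left than the second (y≈-337), so it is the one meant. The plate has yellow lines on its far side, with the bar swung toward the robot. An enlarged crop will confirm this.

```bash
python3 - <<'E'
from h import *
np.set_printoptions(precision=1,suppress=True)
a=snapshot("scene");b=snapshot("top")
save(np.hstack([cv2.resize(b[170:270,160:300],None,fx=3.5,fy=3.5,interpolation=2)[:350,:],cv2.resize(a[170:270,150:300],None,fx=2.0,fy=3.5)[:350]]),'crop1.png')
# yellow line pixels in both -> plane z=8, fit axis
for c,im in(("top",b),("scene",a)):
    h=cv2.cvtColor(im,cv2.COLOR_RGB2HSV); m=((h[...,0]>15)&(h[...,0]<32)&(h[...,1]>110)&(h[...,2]>120)).astype(np.uint8)
    n,l,st,ce=cv2.connectedComponentsWithStats(m)
    for i in range(1,n):
        if st[i,4]<12: continue
        v,u=np.nonzero(l==i); P=np.array([on_z(c,(x,y),8) for x,y in zip(u,v)])
        if not(350<P[:,0].mean()<750 and -300<P[:,1].mean()<200): continue
        f=cv2.fitLine(P[:,:2].astype(np.float32),cv2.DIST_L2,0,.01,.01).ravel()
        print(c,st[i],P.mean(0),np.degrees(np.arctan2(f[1],f[0])),P.min(0),P.max(0))
    m=((h[...,0]<8)|(h[...,0]>172))&(h[...,1]>150)&(h[...,2]>100)
    n,l,st,ce=cv2.connectedComponentsWithStats(m.astype(np.uint8))
    for i in range(1,n):
        if st[i,4]>40 : print(c,'red',st[i],ce[i],on_z(c,ce[i],168))
    # white plate corners
    for s in silhouettes(c,"bar_centre")[:2]:
        r=cv2.minAreaRect(np.argwhere(s["mask"])[:,::-1].astype(np.float32)); print(c,'bar',s["confidence"],s["mask"].sum(),r,[on_z(c,p,38) for p in cv2.boxPoints(r)])
for c in("scene","top"):
  for th in("bar_centre","bar_fork","post_foot","cap_top"):
    for d in tip_of(c,th)[:2]: print(c,th,np.array(d["centre"]),round(d["confidence"],2))
E
```

```text
top [170 189  51   6 100] [578.5 -18.6   8. ] -86.442764 [572.2 -92.3   8. ] [584.3  57.6   8. ]
top [171 205  43   6  89] [530.7  -7.7   8. ] -86.49032 [524.5 -70.1   8. ] [536.6  55.7   8. ]
top red [503  53   9  22 139] [508.   63.4] [ 892.9 -887.9  168. ]
top red [295 123  19  14 163] [305.3 129.2] [ 728.6 -331.8  168. ]
top red [263 182  18  13 153] [273.3 188.1] [ 573.3 -241.3  168. ]
top red [ 47 205  10   9  44] [ 50.6 209.5] [534.1 347.7 168. ]
top red [ 23 213   9  14  49] [ 25.7 219.2] [510.4 413.  168. ]
top red [ 89 239   3  23  54] [ 90.1 250.8] [422.5 245.6 168. ]
top red [  20  241   62   54 1483] [ 44.  269.6] [377.2 366.7 168. ]
top red [ 80 254   8  24  53] [ 84.3 267.1] [380.4 261.5 168. ]
top red [ 67 276  20  15 110] [ 78.2 285.1] [334.1 278.1 168. ]
top bar 0.8 774 ((210.43666076660156, 218.0226287841797), (12.574627876281738, 67.11482238769531), 43.7811279296875) [array([442.2,  19. ,  38. ]), array([ 579.8, -120.4,   38. ]), array([ 553.5, -146.3,   38. ]), array([416.1,  -6.8,  38. ])]
top bar 0.74 435 ((276.0999755859375, 228.80001831054688), (21.1872596740
[... 278 characters left out ...]
4] [272.9 189.3] [ 562.1 -249.7  168. ]
scene bar 0.8 968 ((204.17681884765625, 217.59144592285156), (16.23343849182129, 69.57186889648438), 83.6598129272461) [array([437.2,  18.6,  38. ]), array([ 586.3, -118.8,   38. ]), array([ 530.4, -167.5,   38. ]), array([391.2, -36. ,  38. ])]
scene bar_centre [495.2 -61.6  21.1] 0.76
scene bar_fork [ 562.8 -131.     7.5] 0.78
scene post_foot [ 561.7 -130.2   10.7] 0.83
scene cap_top [ 570.7 -241.   171.3] 0.7
scene cap_top [ 731.6 -336.4  166.9] 0.69
top bar_centre [496.4 -62.4  27.4] 0.64
top bar_fork [ 563.4 -130.6    9.1] 0.63
top post_foot [ 559.2 -128.5    5.6] 0.65
top cap_top [ 573.6 -243.3  168.3] 0.58
top cap_top [ 729.6 -337.1  169.1] 0.47
```

View pics/crop1.png

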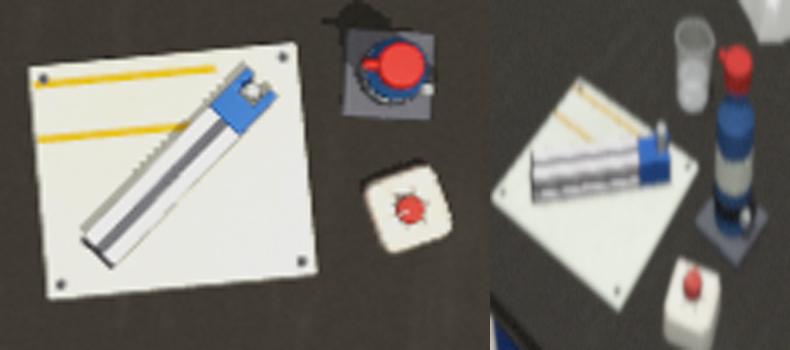

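The crop confirms the left can: its nozzle points along the lane. The line fits give a lane direction of 93.5° and a spacing of 47.1 mm. The post lies on the lane's mid-line to within 0.3 mm, and the bar is at about 134°. Next I grasp the bar and swing it.

```bash
cat >> h.py <<'E'
np.set_printoptions(precision=1,suppress=True)
post=np.array([561.6,-130.])
def q(deg): r=np.radians(deg)/2; return [np.cos(r),np.sin(r),0,0]
def at(deg,z,R=140): r=np.radians(deg); return [post[0]+R*np.cos(r),post[1]+R*np.sin(r),z]
def st(m=''):
    s=read_state(); print(m,round(s["t"],1),s["tcp_pos"],'F',np.array(s["ft_force"]),'gap',round(s["finger_gap"],3),'grip',round(s["grip_force"],1))
E
python3 - <<'E'
from h import *
move_pose(at(133.9,120),q(133.9)); st()
move_straight(at(133.9,27),velocity=100); st('down')
grip(0.0,25); st('grip')
for a in np.linspace(133.9,93.5,7)[1:]:
    move_straight(at(a,27),q(a),velocity=60); st(a)
for c in("scene","top"):
    im=snapshot(c); save(im,c+'2.png')
    for th in("bar_centre","bar_fork"):
        for d in tip_of(c,th)[:1]: print(c,th,np.array(d["centre"]),round(d["confidence"],2))
    save(cv2.resize(im[150:270,130:300],None,fx=4,fy=4,interpolation=2),c+'2.png')
E
```

```text
3.7 [464.9 -28.6 120.2] F [ 0.2  0.1 -0.3] gap 0.999 grip 0.0
down 4.8 [464.9 -29.1  27.4] F [ 0.5  0.3 -0.4] gap 0.999 grip 0.0
grip 5.3 [464.7 -29.2  27.4] F [-1.5 -0.4  6.6] gap 0.414 grip 26.1
127.16666666666667 5.7 [476.9 -18.3  27.4] F [-1.1  2.5  6.9] gap 0.416 grip 26.3
120.43333333333334 6.1 [490.8  -9.1  27.4] F [-0.7  1.4  5.7] gap 0.412 grip 26.2
113.7 6.6 [505.5  -1.6  27.4] F [0.2 1.7 6.3] gap 0.415 grip 26.3
106.96666666666667 7.0 [520.7   4.   27.3] F [-2.1  1.8  6. ] gap 0.417 grip 26.3
100.23333333333333 7.4 [536.9   7.9  27.4] F [-0.8  1.9  7.2] gap 0.419 grip 26.3
93.5 7.8 [553.1   9.8  27.4] F [-2.1  1.1  7.2] gap 0.416 grip 26.3
scene bar_centre [556.7 -34.8  23.2] 0.64
top bar_centre [ 446.5 -440.9   -3.3] 0.69
top bar_fork [ 558.5 -129.3    6.2] 0.93
```

View pics/scene2.png

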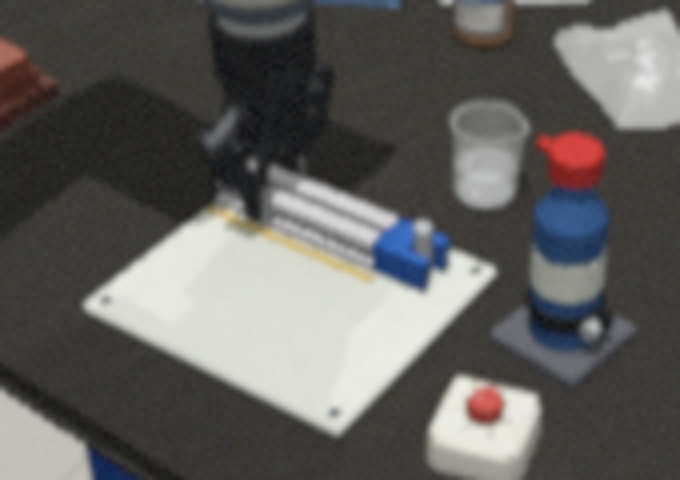

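The bar now lies between the lines (bar at roughly (330,215) in the crop), with the fork still round the post. Next I release it, clear the arm and measure.

```bash
python3 - <<'E'
from h import *
grip(0.75); st('open')
move_straight(at(93.5,110),velocity=150)
move_pose([480,-330,300],q(93.5)); st()
for c in("scene","top"):
    im=snapshot(c)
    for th in("bar_centre","bar_fork","cap_top","post_foot"):
        for d in tip_of(c,th)[:2]: print(c,th,np.array(d["centre"]),round(d["confidence"],2))
    for s in silhouettes(c,"bar_centre")[:1]:
        r=cv2.minAreaRect(np.argwhere(s["mask"])[:,::-1].astype(np.float32)); bp=[on_z(c,p,38) for p in cv2.boxPoints(r)]; print(r,bp)
    if c=='top':
        h=cv2.cvtColor(im,cv2.COLOR_RGB2HSV); m=((h[...,0]>15)&(h[...,0]<32)&(h[...,1]>110)&(h[...,2]>120)).astype(np.uint8)
        n,l,sx,ce=cv2.connectedComponentsWithStats(m)
        for i in range(1,n):
            if 20<sx[i,4] and 150<ce[i][0]<240: print('line',sx[i],on_z(c,ce[i],8))
        save(cv2.resize(im[170:240,160:290],None,fx=6,fy=6,interpolation=2),'top3.png')
E
```

```text
open 8.5 [553.    9.7  26.8] F [ 0.  -0.3  0.4] gap 0.755 grip 0.0
 10.7 [ 480.1 -329.   299. ] F [-0.7 -0.3  0.7] gap 0.747 grip 0.0
scene bar_centre [554.7 -35.5  21.1] 0.96
scene bar_fork [ 559.2 -131.7    9.1] 0.66
scene cap_top [ 571.2 -243.2  174. ] 0.68
scene cap_top [ 733.7 -335.3  170.4] 0.65
scene post_foot [ 561.4 -128.7   10.4] 0.67
((212.02587890625, 204.93966674804688), (62.764488220214844, 15.362854957580566), 23.198591232299805) [array([504.3,  39. ,  38. ]), array([570.1,  76.8,  38. ]), array([ 579.6, -146.1,   38. ]), array([ 518.7, -170. ,   38. ])]
top bar_centre [559.9 -33.4  24.9] 0.94
top bar_centre [ 564.6 -133.7    3.8] 0.48
top bar_fork [ 561.6 -130.5    7.1] 0.93
top bar_fork [685.5 -96.    1.4] 0.29
top cap_top [ 729.6 -336.2  167.6] 0.63
top cap_top [ 577.2 -242.5  163.9] 0.5
top post_foot [ 558.  -127.5    7.4] 0.92
((201.5153045654297, 198.072265625), (13.981707572937012, 68.45652770996094), 84.38241577148438) [array([570.4,  62.5,  38. ]), array([ 584.3, -137.5,   38. ]), array([ 543.3, -140.3,   38. ]), array([529.6,  59.4,  38. ])]
line [170 189  52   6  98] [578.1 -19.8   8. ]
line [171 204  52   7 115] [531.5 -23.2   8. ]
```

View pics/top3.png

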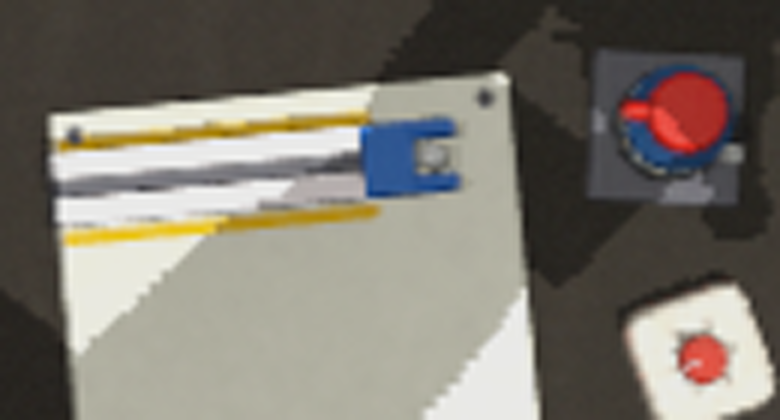

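The bar is parallel and the fork is round the post, with the bar stripe at (210,175). It may sit 1–2 mm towards the far line, so I'll measure it more finely in the lane frame.

```bash
python3 - <<'E'
from h import *
u=np.array([np.cos(np.radians(93.5)),np.sin(np.radians(93.5))]); n=np.array([-u[1],u[0]])
ims=[snapshot("top").astype(np.float32) for _ in range(6)]; im=np.mean(ims,0)
X=np.arange(20,190,1.);Y=np.arange(-40,40.1,.5)
def rect(z):
    m=np.array([[project("top",[*(post+x*u+y*n),z]) for x in X] for y in Y],np.float32)
    return cv2.remap(im,m[...,0],m[...,1],cv2.INTER_LINEAR)
g8=rect(8);g38=rect(38)
yel=np.clip(g8[...,0]-g8[...,2]-25,0,None)
for a,b in((30,70),(70,110),(110,150),(145,180)):
    s=slice(a-20,b-20); p=yel[:,s].mean(1); r=[]
    for lo,hi in((-34,-15),(15,34)):
        k=(Y>lo)&(Y<hi); r.append((p[k]*Y[k]).sum()/p[k].sum())
    d=g38[:,s].mean((1,2)); k=(abs(Y)<8); w=np.clip(np.percentile(d[k],85)-d[k],0,None)
    print(a,b,'lines',np.array(r),'mid',np.mean(r),'stripe',(w*Y[k]).sum()/w.sum())
b=g38[...,2]-g38[...,0]; s=slice(0,10); p=b[:,s].mean(1); print('fork blue edges x20-30',Y[p>p.max()/2][[0,-1]])
b8=im; print(st())
E
```

```text
Traceback (most recent call last):
  File "h.py", line 5, in project
    k=camera_params(c); T=np.linalg.inv(k["world_from_camera"]); q=T[:3,:3]@np.array(p)+T[:3,3]
ValueError: time passes only in moves, steps and waits
```

```bash
cat >> h.py <<'E'
_cp=camera_params; _c={}
def camera_params(n):
    if n not in _c: _c[n]=_cp(n)
    return _c[n]
E
python3 - <<'E'
from h import *
u=np.array([np.cos(np.radians(93.5)),np.sin(np.radians(93.5))]); n=np.array([-u[1],u[0]])
im=np.mean([snapshot("top").astype(np.float32) for _ in range(4)],0)
X=np.arange(20,190,1.);Y=np.arange(-40,40.1,.5)
def rect(z):
    m=np.array([[project("top",[*(post+x*u+y*n),z]) for x in X] for y in Y],np.float32)
    return cv2.remap(im,m[...,0],m[...,1],cv2.INTER_LINEAR)
g8=rect(8);g38=rect(38)
yel=np.clip(g8[...,0]-g8[...,2]-25,0,None)
for a,b in((35,70),(70,110),(110,150),(145,180)):
    s=slice(a-20,b-20); p=yel[:,s].mean(1); r=[]
    for lo,hi in((-34,-15),(15,34)):
        k=(Y>lo)&(Y<hi); r.append((p[k]*Y[k]).sum()/p[k].sum())
    d=g38[:,s].mean((1,2)); k=(abs(Y)<8); w=np.clip(np.percentile(d[k],85)-d[k],0,None)
    print(a,b,'lines',np.array(r),'mid',np.mean(r),'stripe',(w*Y[k]).sum()/w.sum())
b=g38[...,2]-g38[...,0]; p=b[:,:10].mean(1); print('fork blue edges',Y[p>p.max()/2][[0,-1]])
st()
E
```

```text
35 70 lines [-23.6  23.5] mid -0.05308307815134938 stripe 0.12776720494799731
70 110 lines [-23.6  23.5] mid -0.0567839772099461 stripe -0.41144335004169286
110 150 lines [-23.5  23.6] mid 0.010758738420589609 stripe -0.28538674805333797
145 180 lines [-23.3  23.6] mid 0.13537548505314234 stripe -0.3294166224110088
fork blue edges [-17.5  17. ]
 11.8 [ 480. -330.  300.] F [-0.4 -1.1  0.8] gap 0.75 grip 0.0
```

The bar is centred within 0.5 mm and parallel within about 0.3°. Next I press the cap.

```bash
python3 - <<'E'
from h import *
grip(0.0,30)
c=[573,-242.5]
move_pose([*c,225],q(93.5)); hold(.2); f0=np.array(read_state()["ft_force"])[2]; st('above')
move_straight([*c,190],velocity=60)
z=188; peak=0
while z>164:
    move_straight([*c,z],velocity=20); hold(.1)
    s=read_state(); f=s["ft_force"][2]-f0; print(z,round(s["tcp_pos"][2],1),round(f,1))
    if f>16: break
    z-=1
hold(.3); st('bottom')
move_straight([*c,190],velocity=40)
move_straight([*c,250],velocity=150)
st('up')
E
```

```text
above 13.3 [ 572.7 -243.9  226.3] F [-0.2 -0.7  0.2] gap -0.003 grip 0.0
188 188.2 0.1
187 187.0 -0.0
186 186.0 0.0
185 185.0 -0.8
184 184.0 0.6
183 183.0 -0.5
182 182.1 0.7
181 181.2 2.1
180 180.1 2.4
179 179.1 3.2
178 178.1 4.1
177 177.1 5.7
176 176.2 5.4
175 175.3 6.9
174 174.4 7.3
173 174.0 11.4
172 173.9 17.7
bottom 20.2 [ 573.2 -242.5  173.9] F [-2.5  1.8 18.1] gap 0.007 grip 9.1
up 21.4 [ 572.6 -242.3  249.5] F [-0.3  0.7 -0.8] gap -0.002 grip 0.0
```

The force rose from about 2 N at first contact to 7 N over 8 mm, then hit the hard stop at 18 N. The cap was pressed right down and then released. One last check follows before handing in.

```bash
python3 - <<'E'
from h import *
move_pose([430,-330,330],q(93.5)); hold(.5)
for c in("scene","top"):
    im=snapshot(c)
    for th in("bar_centre","cap_top","timer","beaker","petri"):
        for d in tip_of(c,th)[:1]: print(c,th,np.array(d["centre"]),round(d["confidence"],2))
    if c=="scene": save(cv2.resize(im[150:310,130:330],None,fx=3,fy=3,interpolation=2),'end.png')
E
```

```text
scene bar_centre [554.7 -34.9  23.8] 0.59
scene cap_top [ 732.2 -334.   165.4] 0.69
scene timer [ 460.3 -254.6    0.8] 0.69
scene beaker [684.  -99.   -2.1] 0.62
scene petri [ 449.3 -439.5   -2.7] 0.87
top cap_top [ 732.6 -336.7  169.7] 0.71
top timer [ 457.4 -259.3    0.7] 0.68
top beaker [ 688.4 -101.1    2.5] 0.66
```

View pics/end.png

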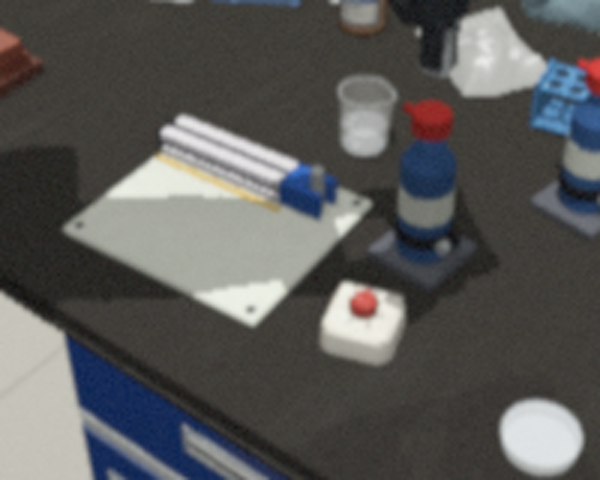

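The bar lies in the lane at (230,160), the cap is up at (430,118), the bystanders are unmoved and the gripper is clear.

```bash
python3 -c "
from rig import *
print(sign_off())"
```

```text
the job is handed in; nothing more can be done
None
```

The job is handed in: the bar lies centred (within about 0.5 mm) and parallel (within about 0.3°) between the yellow lines with its fork round the post, the left can's red cap was pressed to its stop and sprang back, and the timer, beaker and dish were left where they were.

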